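# Stack the test-tile trays on the sprung stacking stand

### The job

Stack the two glaze test-tile trays on the stand: first the green one, pushing the red spring stop back with its square end and feeling for the grey nest, which is clamped a little to one side or the other, until the tray is fully home on it; then the orange one fully home on the green one, cut corners over cut corners. Set the trays down rather than dropping them, and leave the blue tray, the jug and the two jars alone.

Things in the scene. Friction and masses are not known exactly. Their poses are not given: they have to be found in the camera images.
- green_mid (a point): Green glaze test-tile tray: rigid stackable plastic plate 160 x 62 x 47 mm, 0.24 to 0.42 kg, five coloured tiles in its deck, flat on the table, deck up. Upright sides 62 mm apart from 0 to 36 mm height. Both corners of the -x end are cut at 45 degrees by 16 mm; the +x end is square. The point is the tray's centre, 23.5 mm above its underside; x along its length, z up
- orange_mid (a point): Orange glaze test-tile tray of the very same shape, size and mass as the green one, with the same centre point and axes
- seat (a point): Fixed stand: wooden foot 300 x 96 x 18 mm (120 mm behind to 180 mm ahead of this point), on it a grey nest like a tray's top: ledge 30 mm above the table, 11 mm high deck 148 x 50 mm, corners cut at -x. The point: foot's middle line, ledge height; x from cut corners to red stop, z up. The nest is clamped in line, up to 6 mm off along y: amount not reported. Home, a tray's underside is on the ledge
- stop_face (a point): Centre of the face of the red spring stop: block 40 mm wide, 12 to 32 mm above the ledge, flat-topped: pressed from above it does not yield. At rest its face is 70 mm from the nest's middle, 10 mm inside a seated tray's space. Slides only to the stand's +x: 3 N to start, 5 N at 10 mm; then keeps pressing on the tray's end. Behind it a steel bracket 60 mm wide, 65 mm above the table
- stop (a joint): how far the stop is pushed back, m: 0 at rest, about 0.010 with a tray seated, 0.022 at most
- green: the green tray's body, origin at the centre of its underside. Underneath it is hollow: skirt walls 4 mm thick, 16 mm deep inside. On top a raised deck 11 mm high, 148 x 50 mm, set in 6 mm all round, leaves a ledge at 36 mm. Deck and cavity have the same cut corners, so trays nest one way round only
- orange: the orange tray's body, origin at the centre of its underside; made like the green one. Nested, its skirt stands on the ledge of the green tray, undersides 36 mm apart, round its deck with 2 mm play on each side (the same play on the stand's nest)
- blue: bystander, loose: blue tray of the same shape beyond the others; origin at the centre of its underside
- jug: bystander, loose: white plastic mug-shaped jug, 124 mm wide, 150 mm high; origin under its centre
- jar_a: bystander, loose: blue glaze jar with black lid, 72 mm wide, 110 mm high; origin under its centre
- jar_b: bystander, loose: brown glaze jar with white lid, 72 mm wide, 110 mm high; origin under its centre
Not all that is in view belongs to the job. There is more than one size of the orange; the job needs the smallest.

How it is judged:
By the outcome, as a careful person would: the job done as asked, in the order asked, and still so for the second after the job is handed in, with the robot touching nothing.
It also fails if it takes over 72 s, if anything falls off the work surface, if the arm or the gripper's body presses on something with over 40 N, if the wrist force passes 120 N, or if a joint passes its speed limit or range.

### The arm

A 7-joint arm with a two-finger parallel gripper is mounted at the origin on the work surface. World frame = base frame: x ahead of the robot, y to its left, z up, the work surface at z = 0. Lengths are in m, angles in degrees, forces in N, time in s.
With the tool pointing down it reaches from about 0.35 to 0.9 m from the base axis. Payload 7.2 kg.
Tool frame: the origin (TCP) lies at the very end of the fingers, on their centre line; the grasp point (between the pads) lies 19 mm behind it; z points along the fingers, y is the line along which they close (so a half turn about z gives the same grasp; the last joint's range is limited). The gripper opens to 85 mm and grips with 20 to 120 N. Pads are 22 mm wide; open, the fingers measure 114 mm over their backs; the gripper's body (76 mm by 85 mm) begins 54 mm behind the grasp point. The pads swing forward as they close: fully open they stand 13 mm farther back than shut.
Start: joints at [61.009, 23.554, -0.728, 91.456, 0.321, 64.991, -4.71], TCP at [0.265, -0.566, 0.231] pointing down, gripper open.
Joint ranges: [-169.25, 169.25], [-16.82, 113.86], [-84.01, 82.57], [7.8, 145.47], [-59.2, 239.2], [7.22, 106.19], [-163.78, 163.78]. Speed limits (degrees/s): [136.94, 136.94, 172.46, 172.46, 180, 180, 180].

### API

Orientations are given as [roll, pitch, yaw] about the fixed x, y, z axes, in that order (R = Rz(yaw) Ry(pitch) Rx(roll)).
In Python, from plant import env gives the robot as it stands.
- The arm moves only by the tool arm_command, never from a script. Its argument "rows" is a list that holds one entry, the list of rows, each a list of 5 numbers: the opening, from 0 (shut) to 1 (fully open), then the shift along the tool's x, y, z in units of 10 cm (1.0 is 10 cm), then the turn about the tool's z in units of 120 degrees (1.0 is 120 degrees). A call has 1 to 12 rows; each row is the pose to reach, as a shift and turn from the pose commanded when the call began, along the tool's axes at that moment; what a row does not reach only later rows make up. A row lasts 1/10 s, in which the tool goes at most 50 mm and 8.59 degrees, less where a joint would pass 70% of its speed; a pose out of reach is approached as far as the arm can. A call with a number of a shift or a turn outside -1 to 1 is refused whole. A call with a gripper value outside its range is refused whole. The fingers move at their own pace and stop on an object; "squeeze" is the grip in N (left out, the last holds). Time passes only in rows, so rows that repeat a pose let the fingers close. It gives the time, the measured TCP pose, the force, the opening and the grip force at its end, in the units of the state.
- env.get_obs(): the state, without advancing time (a new reading comes with each control period).
- env.get_image(name): name is "scene" or "top" or "wrist"; returns the picture (384x512x3 uint8, blue, green, red); there is no depth.
- env.camera_model(name): a dict with "intrinsics" (3x3 intrinsics, pixels), "camera_from_world" (4x4, takes a point from world to camera coordinates); the wrist camera has in their place "T_tool_cam" (4x4, takes a point from camera to tool coordinates, whose origin is the TCP and whose axes are the flange's). Camera axes: x right, y down, z forward; pixel columns grow to the right and rows downward; lengths in m; the calibration is good to about 2 mm. A picture is of the moment at which its call begins: read the wrist's pose just before it. camera_model takes no time and is no camera call.
- env.close_job(): hands the job in; it is judged then, once.
The state is a dict: "time_s": time; "joint_positions": joint angles; "qd": joint speeds; "effort": joint torques, N m; "position": TCP position; "orientation": TCP orientation; "wrist_force": force on the tool from outside, world axes, zero at the start; "moment": the same for the moment, N m; "finger_gap": opening from 0.0 (shut) to 1.0 (fully open); "grip_force": force on a finger pad.
Only numpy, scipy, OpenCV 4.12 (cv2) and the standard library are available. Lean on these libraries where they do the work, as an engineer would, in place of code of your own. Each camera call takes 0.05 s, during which the arm holds its last target. There are 200 camera calls.

## Working session

There is one attempt and no reset: what is moved stays moved. The work goes in short steps, Python scripts to look and compute and a tool call to move; the robot and the scene stay as the last step left them, time stands still between calls to the robot, and variables do not carry over. Pictures are saved under pics/ and viewed, at most 12 in all, crops included, and the job is handed in when it is done.

Besides the shell and the picture viewer there is one more tool, called as name(argument=value, ...), one argument or row to a line, values as JSON. arm_command: Moves the arm, as the interface text tells. Its arguments: {"type":"object","properties":{"rows":{"type":"array","items":{"type":"array","items":{"type":"array","items":{"type":"number"}}}},"squeeze":{"type":"number"}},"required":["rows"]}

```bash
mkdir -p pics; ls
python3 - <<'E'
from plant import env
import cv2,numpy as np
np.set_printoptions(precision=4,suppress=True)
print(env.get_obs())
for n in("top","scene"):
    im=env.get_image(n);cv2.imwrite(f"pics/{n}0.png",im);cv2.imwrite(f"pics/{n}0b.png",cv2.resize(im,(800,600),interpolation=cv2.INTER_CUBIC));print(env.camera_model(n))
print(env.camera_model("wrist"))
E
```

```text
pics
{'time_s': 0.0, 'joint_positions': array([61.0101, 23.6005, -0.7294, 91.504 ,  0.3203, 64.9913, -4.7116]), 'qd': array([ 0.0189,  0.0551,  0.0298, -0.0436,  0.02  , -0.0781, -0.0407]), 'effort': array([  0.0001, -60.0622,   0.6825, -29.9413,   0.014 ,   0.0108,
         0.0001]), 'position': array([ 0.2647, -0.5656,  0.2304]), 'orientation': array([-179.9064,    0.0057,   25.0826]), 'wrist_force': array([-0.6949, -0.4554,  0.3993]), 'moment': array([ 0.0118, -0.0126, -0.0339]), 'grip_force': 0.0, 'finger_gap': 0.9982370268632289}
{'intrinsics': array([[397.9841,   0.    , 252.7851],
       [  0.    , 397.9841, 190.3869],
       [  0.    ,   0.    ,   1.    ]]), 'camera_from_world': array([[-0.0163, -0.9998, -0.0096,  0.0255],
       [-0.9938,  0.0172, -0.11  ,  0.5279],
       [ 0.1102,  0.0078, -0.9939,  0.8703],
       [ 0.    ,  0.    ,  0.    ,  1.    ]])}
{'intrinsics': array([[442.97  ,   0.    , 254.379 ],
       [  0.    , 442.97  , 187.9099],
       [  0.    ,   0.    ,   1.    ]]), 'camera_from_world': array([[-0.6505,  0.7594,  0.0149,  0.3345],
       [ 0.6303,  0.5507, -0.5472, -0.2903],
       [-0.4238, -0.3466, -0.8369,  1.5847],
       [ 0.    ,  0.    ,  0.    ,  1.    ]])}
{'intrinsics': array([[343.4006,   0.    , 253.4162],
       [  0.    , 343.4006, 192.827 ],
       [  0.    ,   0.    ,   1.    ]]), 'T_tool_cam': array([[ 0.0001, -0.9509, -0.3094,  0.0797],
       [ 1.    ,  0.0003, -0.0009,  0.001 ],
       [ 0.0009, -0.3094,  0.9509, -0.1419],
       [ 0.    ,  0.    ,  0.    ,  1.    ]])}
```

View pics/top0b.png

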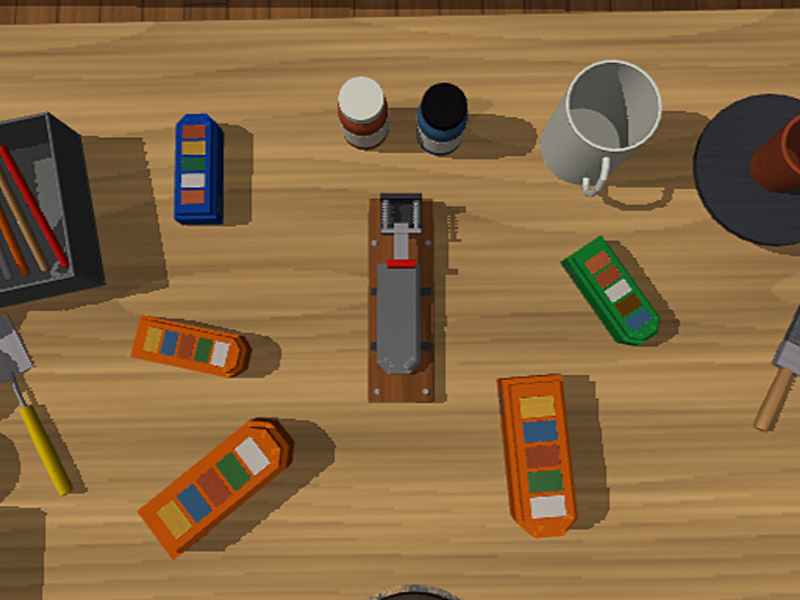

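View pics/scene0b.png

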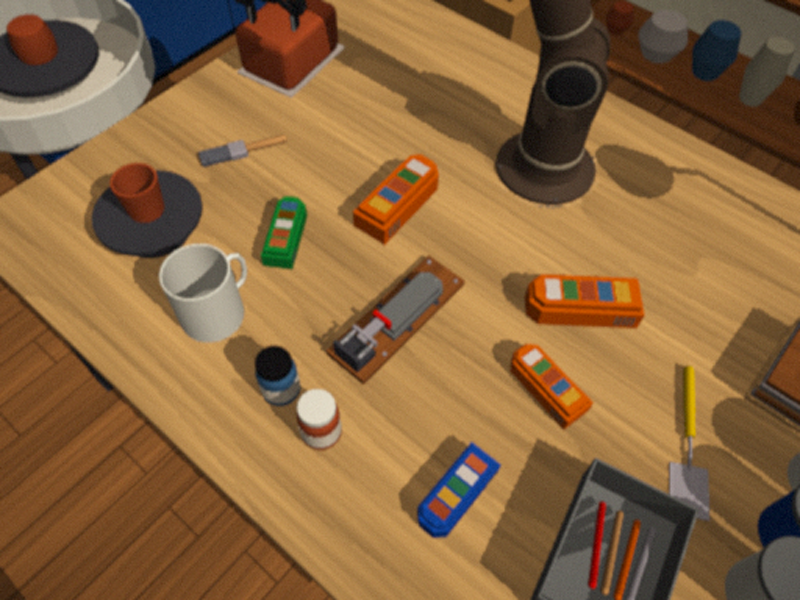

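Candidates in the 800x600 top view:
- Orange: A (191,347) about 110 px long, B (217,487) and C (540,455) about 165 px long. A is the smallest, so I choose it.
- Green: only (610,291).
- Stand: (401,300), with the stop at the top, roughly along world +x.
- Leave alone: blue (199,170), jars (362,112) and (442,118), jug (600,122).

```bash
cat > h.py <<'E'
import numpy as np,cv2
from scipy.optimize import minimize
from scipy.spatial.transform import Rotation as R
from plant import env
np.set_printoptions(precision=4,suppress=True)
def outline(L,W,c,z):
    a,b=L/2,W/2
    return np.array([[a,-b,z],[a,b,z],[-a+c,b,z],[-a,b-c,z],[-a,-b+c,z],[-a+c,-b,z]])
# deck corner cut: offset 6 mm inside a 16 mm 45deg cut
cd=16-6*(2-2**.5)
TRAY=[np.vstack([outline(.16,.062,.016,0),outline(.16,.062,.016,.036)]),np.vstack([outline(.148,.05,cd/1000,.036),outline(.148,.05,cd/1000,.047)])]
def cam(n,obs=None):
    m=env.camera_model(n)
    if n!="wrist": return m["intrinsics"],m["camera_from_world"]
    T=np.eye(4);T[:3,:3]=R.from_euler("xyz",obs["orientation"],degrees=True).as_matrix();T[:3,3]=obs["position"]
    return m["intrinsics"],np.linalg.inv(T@m["T_tool_cam"])
def proj(P,c):
    q=P@c[1][:3,:3].T+c[1][:3,3];q=q@c[0].T
    return q[:,:2]/q[:,2:]
def place(P,p,z=0):
    c,s=np.cos(p[2]),np.sin(p[2])
    return P@np.array([[c,-s,0],[s,c,0],[0,0,1]]).T+[p[0],p[1],z]
def render(parts,p,c,z=0,S=4,shape=(384,512)):
    m=np.zeros((shape[0]*S,shape[1]*S),np.uint8)
    for P in parts:
        h=cv2.convexHull(((proj(place(P,p,z),c)+.5)*S-.5).astype(np.float32))
        cv2.fillConvexPoly(m,np.round(h*16).astype(np.int32),255,shift=4)
    return cv2.resize(m,shape[::-1],interpolation=cv2.INTER_AREA)/255.
def fit(parts,p0,views,z=0,scale=(.01,.01,.1)):
    """views: list of (mask float, cam)"""
    f=lambda p:sum(np.abs(render(parts,p,c,z)-m).sum()/m.sum() for m,c in views)
    p=np.array(p0,float)
    for k in (1,.3,.1):
        s=np.vstack([p,p+np.diag(scale)*k])
        p=minimize(f,p,method="Nelder-Mead",options=dict(initial_simplex=s,xatol=1e-5,fatol=1e-5)).x
    return p,f(p)/len(views)
def cmask(im,h0,h1,smin,near):
    hsv=cv2.cvtColor(im,cv2.COLOR_BGR2HSV)
    m=cv2.inRange(hsv,(h0,smin,25),(h1,255,255))
    n,l,st,ce=cv2.connectedComponentsWithStats(m)
    k=min((i for i in range(1,n) if st[i,4]>100),key=lambda i:np.hypot(*(ce[i]-near)))
    cs,_=cv2.findContours((l==k).astype(np.uint8),cv2.RETR_EXTERNAL,cv2.CHAIN_APPROX_NONE)
    o=np.zeros(m.shape,np.uint8);cv2.drawContours(o,cs,-1,1,-1);return o.astype(float)
def pix2w(u,c,z):
    Rm,t=c[1][:3,:3],c[1][:3,3];d=Rm.T@np.linalg.solve(c[0],[u[0],u[1],1]);o=-Rm.T@t
    return o+d*(z-o[2])/d[2]
E
python3 - <<'E'
from h import *
T=cv2.imread("pics/top0.png");S=cv2.imread("pics/scene0.png");ct,cs=cam("top"),cam("scene")
k=.64
for nm,h0,h1,smin,ut,us,cut in(("green",45,85,120,(610,291),(285,232),(640,330)),("orange",4,16,210,(191,347),(551,384),(240,352))):
    m1=cmask(T,h0,h1,smin,np.array(ut)*k);m2=cmask(S,h0,h1,smin,np.array(us)*k)
    w=pix2w(np.array(ut)*k,ct,.03);v=pix2w(np.array(cut)*k,ct,.03);y=np.arctan2(*(w-v)[[1,0]])
    for vs in([(m1,ct)],[(m2,cs)],[(m1,ct),(m2,cs)]):
        p,e=fit(TRAY,[w[0],w[1],y],vs);print(nm,m1.sum(),m2.sum(),p[:2],np.degrees(p[2]),e)
a=cv2.resize(T[115:265,215:300],None,fx=4,fy=4,interpolation=cv2.INTER_CUBIC)
b=cv2.resize(T[190:250,75:170],None,fx=4,fy=4,interpolation=cv2.INTER_CUBIC)
o=np.zeros((600,760,3),np.uint8);o[:,:340]=a;o[:240,350:730]=b;cv2.imwrite("pics/crop1.png",o)
E
```

```text
green 2212.0 904.0 [ 0.5307 -0.2993] 32.59004211195922 0.031821082863525155
green 2212.0 904.0 [ 0.5287 -0.2992] 33.428520366182696 0.08182370293250044
green 2212.0 904.0 [ 0.5306 -0.2991] 32.55297453827645 0.062146941783322494
orange 2010.0 1323.0 [0.4623 0.3119] 77.26149044487616 0.03377231489610769
orange 2010.0 1323.0 [0.4604 0.3136] 77.21465490782947 0.09086301187141524
orange 2010.0 1323.0 [0.4618 0.3126] 77.56718892055905 0.07156051807124177
```

View pics/crop1.png

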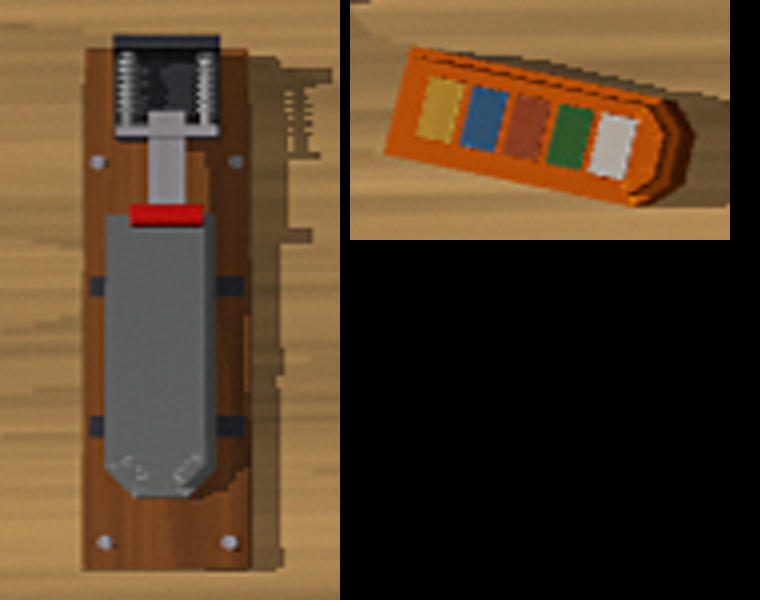

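The crop shows the smallest orange tray, which fits the 160 mm model well, with its cut corners to the right. It also shows the stand, with the grey nest slightly left of the foot's middle line and the red stop at crop (165,215). Next I hover over the green tray.

arm_command(
  rows=[
    [[1,0.2,-0.08,0.04,-0.02],[1,0.44,-0.16,0.08,-0.04],[1,0.66,-0.24,0.12,-0.06],[1,0.88,-0.32,0.17,-0.0625]],
  ],
)

```text
time_s: 0.5
position: [0.3335, -0.4973, 0.214]
orientation: [-180.0, -0.0, 32.9]
wrist_force: [0.5, -0.1, -0.6]
finger_gap: 1.003
grip_force: 0.0
```

arm_command(
  rows=[
    [[1,0.26,-0.05,0.04,0],[1,0.5,-0.1,0.08,0],[1,0.74,-0.15,0.12,0],[1,0.915,-0.205,0.17,0]],
  ],
)

```text
time_s: 0.9
position: [0.4001, -0.4297, 0.197]
orientation: [-180.0, -0.1, 32.9]
wrist_force: [-0.5, -0.4, 0.1]
finger_gap: 1.002
grip_force: 0.0
```

arm_command(
  rows=[
    [[1,0.26,-0.05,0.04,0],[1,0.5,-0.1,0.08,0],[1,0.74,-0.15,0.12,0],[1,0.915,-0.205,0.17,0]],
  ],
)

```text
time_s: 1.3
position: [0.4658, -0.3629, 0.1801]
orientation: [-180.0, -0.1, 32.9]
wrist_force: [-0.5, -0.4, 0.3]
finger_gap: 1.001
grip_force: 0.0
```

arm_command(
  rows=[
    [[1,0.26,-0.05,0.04,0],[1,0.5,-0.1,0.08,0],[1,0.74,-0.15,0.12,0],[1,0.915,-0.205,0.17,0],[1,0.915,-0.205,0.17,0],[1,0.915,-0.205,0.17,0]],
  ],
)

```text
time_s: 1.9
position: [0.5295, -0.2986, 0.1631]
orientation: [-180.0, 0.0, 32.8]
wrist_force: [-0.6, -0.2, 0.0]
finger_gap: 1.003
grip_force: 0.0
```

```bash
cat >> h.py <<'E'
def look(name):
    o=env.get_obs();im=env.get_image("wrist");cv2.imwrite(f"pics/{name}.png",im);return o,im,cam("wrist",o)
def delta(o,p,z=None):
    """shift from measured pose in tool axes, units of 10 cm, and turn unit"""
    M=R.from_euler("xyz",o["orientation"],degrees=True).as_matrix()
    d=M.T@(np.array([p[0],p[1],o["position"][2] if z is None else z])-o["position"])
    return d*10,-((np.degrees(p[2])-o["orientation"][2]+180)%360-180)/120
E
python3 - <<'E'
from h import *
o,im,c=look("w1");print(o["position"],o["orientation"],o["wrist_force"])
u=proj(np.array([[.5306,-.2993,.04]]),c)[0];m=cmask(im,45,85,120,u)
p,e=fit(TRAY,[.5306,-.2993,np.radians(32.6)],[(m,c)]);print(p,np.degrees(p[2]),e,delta(o,p,.004))
v=im.copy();cv2.polylines(v,[np.round(proj(place(P,p),c)[6:]).astype(int) for P in TRAY],True,(255,0,255),1);cv2.imwrite("pics/w1v.png",v)
E
```

```text
[ 0.5295 -0.2986  0.1631] [-179.9676    0.0179   32.781 ] [-0.588  -0.217   0.0222]
[ 0.5309 -0.2995  0.5724] 32.796869569253815 0.27260729527618127 (array([0.0074, 0.0159, 1.5907]), np.float64(-0.00013255343093732108))
```

View pics/w1v.png

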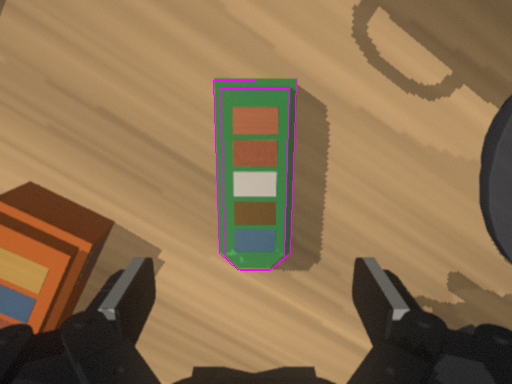

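The fitted outline matches the green tray at (255,175), with its cut end down (tool -x). The sides are clear for the fingers, so I descend and grip.

arm_command(
  rows=[
    [[1,0.007,0.016,0.25,0],[1,0.007,0.016,0.5,0],[1,0.007,0.016,0.75,0],[1,0.007,0.016,1.0,0]],
  ],
)

```text
time_s: 2.35
position: [0.53, -0.3023, 0.0628]
orientation: [179.9, 0.0, 32.5]
wrist_force: [0.3, 0.3, -0.1]
finger_gap: 1.002
grip_force: 0.0
```

arm_command(
  rows=[
    [[1,0,0,0.2,0],[1,0,0,0.4,0],[1,0,0,0.52,0],[1,0,0,0.58,0],[1,0,0,0.58,0],[0.6,0,0,0.58,0],[0.6,0,0,0.58,0],[0.6,0,0,0.58,0],[0.6,0,0,0.58,0],[0.6,0,0,0.58,0],[0.6,0,0,0.58,0]],
  ],
  squeeze=50,
)

```text
time_s: 3.45
position: [0.5312, -0.3012, 0.0066]
orientation: [179.9, -0.0, 32.6]
wrist_force: [-1.8, 0.5, 5.4]
finger_gap: 0.716
grip_force: 55.8
```

arm_command(
  rows=[
    [[0.6,0,0,-0.1,0],[0.6,0,0,-0.3,0],[0.6,0,0,-0.5,0],[0.6,0,0,-0.75,0],[0.6,0,0,-1,0]],
  ],
)

```text
time_s: 3.95
position: [0.5304, -0.301, 0.1065]
orientation: [-180.0, 0.0, 32.6]
wrist_force: [0.9, -0.3, -3.8]
finger_gap: 0.713
grip_force: 55.5
```

arm_command(
  rows=[
    [[0.6,0,0,-0.2,0],[0.6,0,0,-0.4,0],[0.6,0,0,-0.5,0],[0.6,0,0,-0.5,0],[0.6,0,0,-0.5,0]],
  ],
)

```text
time_s: 4.45
position: [0.5303, -0.3009, 0.1547]
orientation: [-180.0, 0.0, 32.6]
wrist_force: [-0.1, -1.0, -2.7]
finger_gap: 0.716
grip_force: 55.6
```

```bash
cat >> h.py <<'E'
NEST=[np.vstack([outline(.16,.062,.016,-.012),outline(.16,.062,.016,0)]),np.vstack([outline(.148,.05,cd/1000,0),outline(.148,.05,cd/1000,.011)])]
def nmask(im,near,c,p,pad=.012):
    hsv=cv2.cvtColor(im,cv2.COLOR_BGR2HSV)
    m=((hsv[...,1]<60)&(hsv[...,2]>40)).astype(np.uint8)
    big=render([outline(.16+2*pad,.062+2*pad,.016,-.012),outline(.16+2*pad,.062+2*pad,.016,.011)],p,c,.03,1)
    red=cv2.inRange(hsv,(0,190,90),(5,255,255))
    m=m*(big>0)
    m=cv2.morphologyEx(m,cv2.MORPH_OPEN,np.ones((3,3),np.uint8))
    m=cv2.morphologyEx(m,cv2.MORPH_CLOSE,np.ones((5,5),np.uint8))
    return m.astype(float)
def held(o,im,c,near,h0,h1,smin):
    """pose of a held tray relative to the tool: fit x,y,yaw at underside height"""
E
python3 - <<'E'
from h import *
T=cv2.imread("pics/top0.png");ct=cam("top")
a=pix2w(np.array([400,290])*.64,ct,.04);print(a)
p=np.array([a[0]-.01,a[1],0.])
for _ in range(3):
    m=nmask(T,None,ct,p);p,e=fit(NEST,p,[(m,ct)],z=.03)
    print("nest",p,np.degrees(p[2]),e)
v=cv2.resize(T,None,fx=4,fy=4);cv2.polylines(v,[np.round((proj(place(P,p,.03),ct)[6:]+.5)*4-.5).astype(int) for P in NEST],True,(255,0,255),1)
v[:,:,1]=np.maximum(v[:,:,1],cv2.resize(m,None,fx=4,fy=4)*120)
o,im,c=look("w2");print(o["position"],o["orientation"],o["wrist_force"],o["finger_gap"],o["grip_force"])
out=np.zeros((600,800,3),np.uint8);out[:,:300]=v[460:1060,880:1180];out[:384,300:]=im[:,:500];cv2.imwrite("pics/c2.png",out)
E
```

```text
[0.5377 0.0091 0.04  ]
nest [ 0.5115  0.0132 -0.0095] -0.5448926909253006 0.2352176820917864
nest [ 0.4993  0.0134 -0.0097] -0.5554369070813318 0.12486480908152735
nest [ 0.4987  0.0133 -0.0162] -0.9265291886053607 0.1009608371650547
[ 0.5303 -0.3009  0.1547] [-179.9676    0.0252   32.5837] [-0.0902 -0.9659 -2.6795] 0.7158957826374214 55.64217980951071
```

View pics/c2.png

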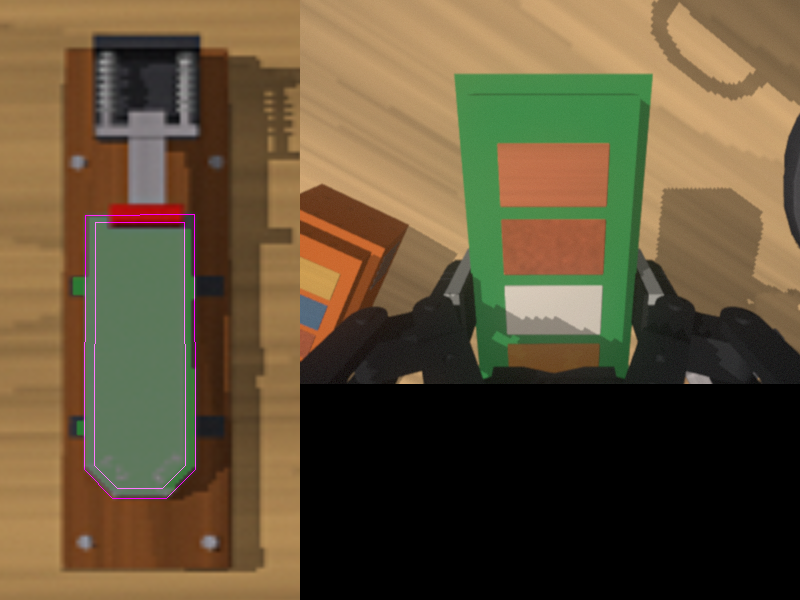

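Left: the nest fit is good, at about (0.4985, 0.0133) with yaw about -0.7°. Right: the green tray is held straight, with its square end at wrist rows ~74 and the ledge corners at (155,74) and (353,74). I move beside the stand to measure the nest with the wrist camera.

arm_command(
  rows=[
    [[0.6,0.04,-0.18,0,0],[0.6,0.07,-0.36,0,0],[0.6,0.1,-0.54,0,0],[0.6,0.135,-0.72,0,0]],
  ],
)

```text
time_s: 4.9
position: [0.5022, -0.2323, 0.1539]
orientation: [-179.9, 0.1, 32.6]
wrist_force: [0.3, 1.1, -3.5]
finger_gap: 0.715
grip_force: 55.6
```

arm_command(
  rows=[
    [[0.6,0.04,-0.2,0,0],[0.6,0.07,-0.4,0,0],[0.6,0.1,-0.6,0,0],[0.6,0.135,-0.72,0,0]],
  ],
)

```text
time_s: 5.3
position: [0.4746, -0.1637, 0.1542]
orientation: [-179.9, 0.1, 32.6]
wrist_force: [0.2, 0.7, -2.4]
finger_gap: 0.716
grip_force: 55.6
```

arm_command(
  rows=[
    [[0.6,0.03,-0.14,0,0.055],[0.6,0.05,-0.28,0,0.11],[0.6,0.08,-0.42,0,0.165],[0.6,0.11,-0.56,0,0.22],[0.6,0.135,-0.72,0,0.277],[0.6,0.135,-0.72,0,0.277],[0.6,0.135,-0.72,0,0.277],[0.6,0.135,-0.72,0,0.277]],
  ],
)

```text
time_s: 6.1
position: [0.4488, -0.098, 0.1551]
orientation: [180.0, -0.0, -0.6]
wrist_force: [0.6, 0.2, -2.5]
finger_gap: 0.717
grip_force: 55.6
```

Run:
```python
from h import *
o,im,c=look("w3");print(o["position"],o["orientation"],o["wrist_force"],o["finger_gap"])
p=np.array([.4985,.0133,-.0122])
for _ in range(3):
    m=nmask(im,None,c,p);p,e=fit(NEST,p,[(m,c)],z=.03)
    print("nest",p,np.degrees(p[2]),e)
v=im.copy();cv2.polylines(v,[np.round(proj(place(P,p,.03),c)[6:]).astype(int) for P in NEST],True,(255,0,255),1)
# held tray: predicted at tool centre with underside 6.6 mm above.. TCP
u=o["position"];zt=u[2]-.0066
pt=np.array([u[0],u[1],np.radians(o["orientation"][2])])
pr=proj(place(TRAY[0],pt,zt)[6:8],c);print("pred corners",pr)
for uv in((155,74),(353,74)):
    c2=cam("wrist",dict(position=np.zeros(3),orientation=[180,0,0]));q=pix2w(uv,c2,.0294);print("tray corner tool x,y",q)
cv2.polylines(v,[np.round(proj(place(P,pt,zt),c)[6:]).astype(int) for P in TRAY],True,(0,255,255),1)
cv2.imwrite("pics/w3v.png",v)
```

```text
[ 0.4488 -0.098   0.1551] [179.9828  -0.0004  -0.5785] [ 0.5973  0.2463 -2.5429] 0.7165979694219788
nest [ 0.4956  0.013  -0.0132] -0.7575838820120139 0.09294508045984884
nest [ 0.4956  0.013  -0.0132] -0.7579666587372426 0.09468070319353773
nest [ 0.4956  0.013  -0.0132] -0.7579666587372426 0.09468070319353773
pred corners [[350.6352  81.3204]
 [151.7294  81.3087]]
tray corner tool x,y [0.0822 0.0298 0.0294]
tray corner tool x,y [ 0.0822 -0.0315  0.0294]
```

View pics/w3v.png

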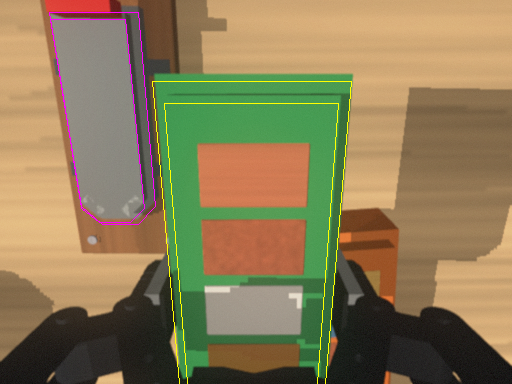

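The magenta nest outline fits at (0.4956, 0.0130, -0.76°). The held tray sits about +2.2 mm in x and -0.9 mm in world y from the tool. I go above the nest, 30 mm short of home, and lower to just above its deck.

arm_command(
  rows=[
    [[0.6,0.03,-0.2,0,0.001],[0.6,0.07,-0.4,0,0.002],[0.6,0.1,-0.6,0,0.002],[0.6,0.135,-0.8,0,0.002],[0.6,0.135,-1.0,0,0.002]],
  ],
)

```text
time_s: 6.65
position: [0.4639, 0.0027, 0.1552]
orientation: [-180.0, -0.0, -0.9]
wrist_force: [0.6, 0.2, -3.2]
finger_gap: 0.718
grip_force: 55.6
```

arm_command(
  rows=[
    [[0.6,0,-0.12,0.1,0],[0.6,0,-0.12,0.3,0],[0.6,0,-0.12,0.5,0],[0.6,0,-0.12,0.7,0],[0.6,0,-0.12,0.9,0],[0.6,0,-0.12,1,0],[0.6,0,-0.12,1,0],[0.6,0,-0.12,1,0]],
  ],
)

```text
time_s: 7.45
position: [0.4638, 0.0144, 0.0556]
orientation: [-180.0, -0.0, -0.9]
wrist_force: [0.8, 0.4, -3.1]
finger_gap: 0.716
grip_force: 55.5
```

arm_command(
  rows=[
    [[0.6,0.04,0.0,0.03,0],[0.6,0.08,0,0.03,0],[0.6,0.12,0,0.03,0],[0.6,0.14,0,0.03,0],[0.6,0.16,0,0.03,0],[0.6,0.16,0,0.03,0]],
  ],
)

```text
time_s: 8.05
position: [0.4797, 0.0143, 0.0523]
orientation: [-180.0, -0.0, -0.9]
wrist_force: [0.4, 0.3, -2.7]
finger_gap: 0.714
grip_force: 55.5
```

arm_command(
  rows=[
    [[0.6,0.02,0,0,0],[0.6,0.02,0,0,0],[0.6,0.02,0,0,0]],
  ],
)

```text
time_s: 8.35
position: [0.4813, 0.0143, 0.0523]
orientation: [180.0, 0.0, -0.9]
wrist_force: [0.2, -0.2, -2.8]
finger_gap: 0.715
grip_force: 55.5
```

arm_command(
  rows=[
    [[0.6,0.02,0,0,0],[0.6,0.02,0,0,0],[0.6,0.02,0,0,0]],
  ],
)

```text
time_s: 8.65
position: [0.4834, 0.0142, 0.0523]
orientation: [180.0, -0.0, -0.9]
wrist_force: [-0.3, 0.3, -3.0]
finger_gap: 0.711
grip_force: 55.5
```

arm_command(
  rows=[
    [[0.6,0.02,0,0,0],[0.6,0.02,0,0,0],[0.6,0.02,0,0,0]],
  ],
)

```text
time_s: 8.95
position: [0.4854, 0.0142, 0.0523]
orientation: [180.0, -0.0, -0.9]
wrist_force: [-0.0, 0.4, -1.9]
finger_gap: 0.717
grip_force: 55.5
```

arm_command(
  rows=[
    [[0.6,0.02,0,0,0],[0.6,0.02,0,0,0],[0.6,0.02,0,0,0]],
  ],
)

```text
time_s: 9.25
position: [0.4874, 0.0142, 0.0523]
orientation: [180.0, -0.0, -0.9]
wrist_force: [0.2, 0.4, -3.9]
finger_gap: 0.717
grip_force: 55.5
```

arm_command(
  rows=[
    [[0.6,0.02,0,0,0],[0.6,0.02,0,0,0],[0.6,0.02,0,0,0]],
  ],
)

```text
time_s: 9.55
position: [0.4887, 0.0141, 0.0521]
orientation: [180.0, 0.1, -0.9]
wrist_force: [-3.0, 0.2, -1.8]
finger_gap: 0.718
grip_force: 55.7
```

The stop was touched at TCP x≈0.488, so home is at x≈0.498. I push it back 10 mm.

arm_command(
  rows=[
    [[0.6,0.02,0,0,0],[0.6,0.04,0,0,0],[0.6,0.06,0,0,0],[0.6,0.08,0,0,0],[0.6,0.095,0,0,0],[0.6,0.095,0,0,0],[0.6,0.095,0,0,0]],
  ],
)

```text
time_s: 10.25
position: [0.4986, 0.014, 0.0522]
orientation: [180.0, 0.0, -0.9]
wrist_force: [-4.7, -0.4, -2.8]
finger_gap: 0.714
grip_force: 55.7
```

arm_command(
  rows=[
    [[0.6,0,0,0.02,0],[0.6,0,0,0.04,0],[0.6,0,0,0.06,0],[0.6,0,0,0.06,0],[0.6,0,0,0.06,0]],
  ],
)

```text
time_s: 10.75
position: [0.4987, 0.014, 0.0462]
orientation: [180.0, 0.0, -0.9]
wrist_force: [-5.1, 0.6, -2.7]
finger_gap: 0.714
grip_force: 55.8
```

arm_command(
  rows=[
    [[0.6,0,0,0.015,0],[0.6,0,0,0.03,0],[0.6,0,0,0.03,0],[0.6,0,0,0.03,0]],
  ],
)

```text
time_s: 11.15
position: [0.4988, 0.014, 0.0433]
orientation: [180.0, -0.0, -0.9]
wrist_force: [-4.8, 0.1, -1.5]
finger_gap: 0.718
grip_force: 55.8
```

The underside is already below the deck top without any contact force, so the tray is entering the nest. I continue down.

arm_command(
  rows=[
    [[0.6,0,0,0.015,0],[0.6,0,0,0.03,0],[0.6,0,0,0.03,0],[0.6,0,0,0.03,0]],
  ],
)

```text
time_s: 11.55
position: [0.4989, 0.014, 0.0403]
orientation: [180.0, -0.0, -0.9]
wrist_force: [-5.2, 0.2, -2.2]
finger_gap: 0.714
grip_force: 55.9
```

arm_command(
  rows=[
    [[0.6,0,0,0.01,0],[0.6,0,0,0.02,0],[0.6,0,0,0.02,0],[0.6,0,0,0.02,0]],
  ],
)

```text
time_s: 11.95
position: [0.4989, 0.014, 0.0384]
orientation: [-180.0, -0.0, -0.9]
wrist_force: [-4.2, 0.5, -0.8]
finger_gap: 0.712
grip_force: 55.9
```

arm_command(
  rows=[
    [[0.6,0,0,0.01,0],[0.6,0,0,0.02,0],[0.6,0,0,0.02,0],[0.6,0,0,0.02,0]],
  ],
)

```text
time_s: 12.35
position: [0.499, 0.014, 0.0366]
orientation: [180.0, -0.0, -0.9]
wrist_force: [-5.9, -0.8, 1.2]
finger_gap: 0.717
grip_force: 56.0
```

arm_command(
  rows=[
    [[0.6,0,0,0.01,0],[0.6,0,0,0.01,0],[0.6,0,0,0.01,0]],
  ],
)

```text
time_s: 12.65
position: [0.499, 0.014, 0.0365]
orientation: [180.0, -0.0, -0.9]
wrist_force: [-8.9, -1.0, 14.5]
finger_gap: 0.714
grip_force: 57.6
```

arm_command(
  rows=[
    [[0.8,0,0,0,0],[1,0,0,0,0],[1,0,0,0,0],[1,0,0,0,0],[1,0,0,0,0]],
  ],
)

```text
time_s: 13.15
position: [0.4992, 0.014, 0.0353]
orientation: [-180.0, -0.0, -0.9]
wrist_force: [-0.1, -0.6, -0.0]
finger_gap: 0.998
grip_force: 0.0
```

arm_command(
  rows=[
    [[1,0,0,-0.2,0],[1,0,0,-0.45,0],[1,0,0,-0.7,0],[1,0,0,-1,0],[1,0,0,-1,0],[1,0,0,-1,0]],
  ],
)

```text
time_s: 13.75
position: [0.4992, 0.0139, 0.1357]
orientation: [180.0, -0.1, -0.9]
wrist_force: [-0.3, -0.4, -0.7]
finger_gap: 1.001
grip_force: 0.0
```

Run:
```python
from h import *
o,im,c=look("w4");print(o["position"],o["orientation"],o["wrist_force"],o["finger_gap"])
p=np.array([.4985,.0135,-.0132])
u=proj(np.array([[p[0],p[1],.07]]),c)[0];m=cmask(im,45,85,120,u)
p,e=fit(TRAY,p,[(m,c)],z=.03);print(p,np.degrees(p[2]),e)
v=im.copy();cv2.polylines(v,[np.round(proj(place(P,p,.03),c)[6:]).astype(int) for P in TRAY],True,(255,0,255),1)
s=env.get_image("scene");cv2.imwrite("pics/s4.png",s)
q=cv2.resize(s[140:260,190:320],None,fx=3.2,fy=3.2,interpolation=cv2.INTER_CUBIC)
out=np.zeros((384,800,3),np.uint8);out[:,:384]=v[:,64:448];out[:,384:]=q[:384,:416];cv2.imwrite("pics/c4.png",out)
```

```text
[0.4992 0.0139 0.1357] [179.9986  -0.0943  -0.9042] [-0.2581 -0.3892 -0.7007] 1.0007493479690168
[ 0.4974  0.0125 -0.0003] -0.015205909043648677 0.15609715737592975
```

View pics/c4.png

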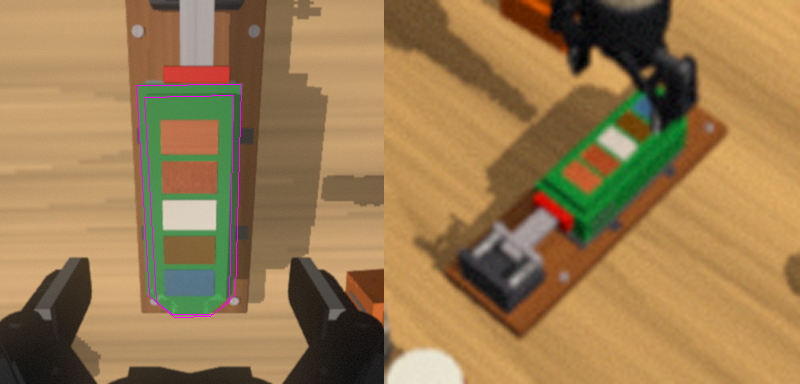

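The left half shows the green tray on the nest with its square end against the pushed-back stop. The right half (scene view) shows it level. I refine its pose with a better mask.

```bash
cat >> h.py <<'E'
def gmask(im,cond,near):
    b,g,r=[im[...,i].astype(float) for i in range(3)]
    m=cond(b,g,r).astype(np.uint8);m=cv2.morphologyEx(m,cv2.MORPH_OPEN,np.ones((3,3),np.uint8))
    n,l,st,ce=cv2.connectedComponentsWithStats(m)
    k=min((i for i in range(1,n) if st[i,4]>800),key=lambda i:np.hypot(*(ce[i]-near)))
    cs,_=cv2.findContours((l==k).astype(np.uint8),cv2.RETR_EXTERNAL,cv2.CHAIN_APPROX_NONE)
    o=np.zeros(m.shape,np.uint8);cv2.drawContours(o,[max(cs,key=cv2.contourArea)],-1,1,-1);return o.astype(float)
GREEN=lambda b,g,r:(g>1.25*r)&(g>1.2*b)
ORANGE=lambda b,g,r:(r>1.5*g)&(r>2.2*b)&(g>1.3*b)
E
python3 - <<'E'
from h import *
im=cv2.imread("pics/w4.png");o=env.get_obs();c=cam("wrist",o)
for nm,M in(("old",cmask(im,45,85,120,proj(np.array([[.4974,.0125,.07]]),c)[0])),("new",gmask(im,GREEN,proj(np.array([[.4974,.0125,.07]]),c)[0]))):
    p,e=fit(TRAY,[.4974,.0125,-.01],[(M,c)],z=.03);print(nm,M.sum(),p,np.degrees(p[2]),e)
    ys,xs=np.where(M>0);print(xs.min(),xs.max(),ys.min(),ys.max())
r=render(TRAY,p,c,.03);d=M-(r>.5)
v=im.copy();v[d>0]=(255,0,255);v[d<0]=(0,255,255);cv2.imwrite("pics/d4.png",v[40:340,130:390])
# same on w1 for bias check, and deck/tile brightness
im=cv2.imread("pics/w1.png");c=cam("wrist",dict(position=np.array([.5295,-.2986,.1631]),orientation=[-179.9676,.0179,32.781]))
M=gmask(im,GREEN,(255,175));p,e=fit(TRAY,[.531,-.2995,.57],[(M,c)]);print("w1",p,np.degrees(p[2]),e)
E
```

```text
old 18722.0 [ 0.4961  0.0125 -0.0003] -0.019818166436386366 0.16831891179717265
203 305 83 313
new 21328.0 [ 0.4972  0.0135 -0.0146] -0.836585159221185 0.0282127517173411
202 305 83 314
w1 [ 0.5317 -0.2988  0.57  ] 32.65669914120317 0.024630242292014354
```

View pics/d4.png

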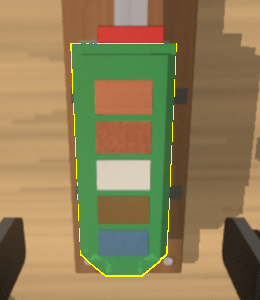

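The fit is tight now: green at (0.4972, 0.0135, -0.84°), aligned and level. Next is the orange tray.

arm_command(
  rows=[
    [[1,-0.04,-0.25,-0.06,0],[1,-0.07,-0.5,-0.1,0],[1,-0.1,-0.75,-0.15,0],[1,-0.14,-0.99,-0.2,0]],
  ],
)

```text
time_s: 14.25
position: [0.4855, 0.114, 0.1541]
orientation: [180.0, 0.1, -0.9]
wrist_force: [-0.5, 1.1, 0.1]
finger_gap: 1.002
grip_force: 0.0
```

arm_command(
  rows=[
    [[1,-0.04,-0.25,0,0],[1,-0.07,-0.5,0,0],[1,-0.1,-0.75,0,0],[1,-0.14,-0.99,0,0]],
  ],
)

```text
time_s: 14.65
position: [0.4732, 0.2132, 0.1539]
orientation: [180.0, 0.1, -0.9]
wrist_force: [1.0, 0.7, -0.3]
finger_gap: 0.998
grip_force: 0.0
```

arm_command(
  rows=[
    [[1,-0.04,-0.2,0,-0.07],[1,-0.07,-0.4,0,-0.14],[1,-0.1,-0.6,0,-0.21],[1,-0.14,-0.8,0,-0.28],[1,-0.14,-0.99,0,-0.35],[1,-0.14,-0.99,0,-0.42],[1,-0.14,-0.99,0,-0.49],[1,-0.14,-0.99,0,-0.56],[1,-0.14,-0.99,0,-0.63],[1,-0.14,-0.99,0,-0.652],[1,-0.14,-0.99,0,-0.652],[1,-0.14,-0.99,0,-0.652]],
  ],
)

```text
time_s: 15.85
position: [0.4611, 0.3113, 0.1543]
orientation: [-179.9, 0.1, 77.2]
wrist_force: [0.4, -0.5, -0.8]
finger_gap: 1.0
grip_force: 0.0
```

Run:
```python
from h import *
o,im,c=look("w5");print(o["position"],o["orientation"],o["finger_gap"])
M=gmask(im,ORANGE,proj(np.array([[.462,.3125,.04]]),c)[0])
p,e=fit(TRAY,[.462,.3125,np.radians(77.3)],[(M,c)]);print(p,np.degrees(p[2]),e,delta(o,p,.0066))
v=im.copy();cv2.polylines(v,[np.round(proj(place(P,p),c)[6:]).astype(int) for P in TRAY],True,(255,0,255),1);cv2.imwrite("pics/w5v.png",v)
```

```text
[0.4611 0.3113 0.1543] [-179.9174    0.0554   77.2388] 0.9997970093410531
[0.4635 0.3121 1.3494] 77.31701965742887 0.00903584857841844 (array([0.0142, 0.0233, 1.4768]), np.float64(-0.0006514507181795655))
```

View pics/w5v.png

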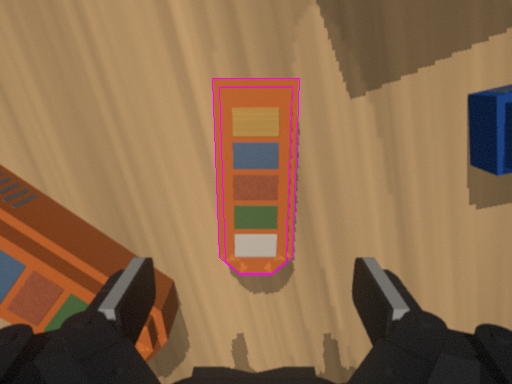

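The outline fits the orange tray at (256,175), and the sides are clear of the big orange tray at the lower left. I descend and grip.

arm_command(
  rows=[
    [[1,0.014,0.015,0.25,-0.001],[1,0.014,0.015,0.5,-0.001],[1,0.014,0.015,0.75,-0.001],[1,0.014,0.015,0.95,-0.001],[1,0.014,0.015,0.95,-0.001]],
  ],
)

```text
time_s: 16.4
position: [0.4616, 0.3114, 0.0576]
orientation: [-179.8, 0.2, 77.4]
wrist_force: [-0.2, -0.4, -0.1]
finger_gap: 0.997
grip_force: 0.0
```

arm_command(
  rows=[
    [[1,0,0,0.2,0],[1,0,0,0.4,0],[1,0,0,0.52,0],[1,0,0,0.52,0],[0.6,0,0,0.52,0],[0.6,0,0,0.52,0],[0.6,0,0,0.52,0],[0.6,0,0,0.52,0],[0.6,0,0,0.52,0],[0.6,0,0,0.52,0]],
  ],
  squeeze=50,
)

```text
time_s: 17.4
position: [0.4638, 0.3133, 0.0097]
orientation: [179.9, -0.1, 77.5]
wrist_force: [-2.6, 0.4, 6.3]
finger_gap: 0.717
grip_force: 56.0
```

arm_command(
  rows=[
    [[0.6,0,0,-0.1,0],[0.6,0,0,-0.3,0],[0.6,0,0,-0.5,0],[0.6,0,0,-0.75,0],[0.6,0,0,-1,0]],
  ],
)

```text
time_s: 17.9
position: [0.4629, 0.3123, 0.1096]
orientation: [-180.0, 0.0, 77.5]
wrist_force: [0.7, -0.2, -3.6]
finger_gap: 0.716
grip_force: 55.9
```

arm_command(
  rows=[
    [[0.6,0,0,-0.2,0],[0.6,0,0,-0.4,0],[0.6,0,0,-0.6,0],[0.6,0,0,-0.6,0],[0.6,0,0,-0.6,0]],
  ],
)

```text
time_s: 18.4
position: [0.4632, 0.3123, 0.1683]
orientation: [180.0, 0.0, 77.5]
wrist_force: [0.3, -0.1, -3.7]
finger_gap: 0.719
grip_force: 56.1
```

Run:
```python
from h import *
o,im,c=look("w6");print(o["position"],o["orientation"],o["finger_gap"])
b,g,r=[im[...,i].astype(float) for i in range(3)];M=ORANGE(b,g,r)
# same for held green picture as check
b,g,r=[cv2.imread("pics/w2.png")[...,i].astype(float) for i in range(3)];G=GREEN(b,g,r)
c2=cam("wrist",dict(position=np.zeros(3),orientation=[180,0,0]))
for m in(G,M):
    v0=int(np.median([np.where(m[40:,x])[0].min()+40 for x in range(200,310,5)]))
    xs=[np.where(m[v0+12,120:390])[0]+120]; l,rr=xs[0].min(),xs[0].max()
    print(v0,l,rr,"tool x of end",pix2w((254,v0-.5),c2,.0294)[0],"mid y(world-like)",(pix2w((l-.5,v0+12),c2,.0294)+pix2w((rr+.5,v0+12),c2,.0294))[1]/2)
```

```text
[0.4632 0.3123 0.1683] [179.9692   0.0055  77.4546] 0.7191955797692946
74 156 350 tool x of end 0.08114969101677068 mid y(world-like) -0.0005796835354079741
83 159 348 tool x of end 0.07849658559126652 mid y(world-like) -0.0007364775082283562
```

arm_command(
  rows=[
    [[0.6,-0.24,0.08,0,0],[0.6,-0.48,0.16,0,0],[0.6,-0.72,0.25,0,0],[0.6,-0.944,0.332,0,0]],
  ],
)

```text
time_s: 18.85
position: [0.4744, 0.2117, 0.1668]
orientation: [-179.9, 0.1, 77.5]
wrist_force: [-0.3, -0.4, -4.0]
finger_gap: 0.713
grip_force: 55.9
```

arm_command(
  rows=[
    [[0.6,-0.24,0.08,0,0],[0.6,-0.48,0.16,0,0],[0.6,-0.72,0.25,0,0],[0.6,-0.944,0.332,0,0]],
  ],
)

```text
time_s: 19.25
position: [0.4863, 0.1124, 0.1669]
orientation: [-179.9, 0.1, 77.5]
wrist_force: [-0.2, 0.1, -4.6]
finger_gap: 0.713
grip_force: 55.9
```

arm_command(
  rows=[
    [[0.6,-0.2,0.07,0,0.065],[0.6,-0.4,0.14,0,0.13],[0.6,-0.6,0.21,0,0.195],[0.6,-0.8,0.28,0,0.26],[0.6,-0.944,0.332,0,0.325],[0.6,-0.944,0.332,0,0.39],[0.6,-0.944,0.332,0,0.455],[0.6,-0.944,0.332,0,0.52],[0.6,-0.944,0.332,0,0.585],[0.6,-0.944,0.332,0,0.6525],[0.6,-0.944,0.332,0,0.6525],[0.6,-0.944,0.332,0,0.6525]],
  ],
)

```text
time_s: 20.45
position: [0.4984, 0.0147, 0.1674]
orientation: [180.0, 0.1, -0.6]
wrist_force: [0.5, 0.0, -2.8]
finger_gap: 0.712
grip_force: 55.9
```

Run:
```python
from h import *
o,im,c=look("w7");print(o["position"],o["orientation"],o["finger_gap"],env.camera_model("wrist")["T_tool_cam"][0])
M=ORANGE(*[im[...,i].astype(float) for i in range(3)])
c2=cam("wrist",dict(position=np.zeros(3),orientation=[180,0,0]))
v0=int(np.median([np.where(M[40:,x])[0].min()+40 for x in range(200,310,5)]));xs=np.where(M[v0+12,120:390])[0]+120
a=[pix2w((x,v0),c2,.0263) for x in(xs.min()-.5,xs.max()+.5)];print(v0,a,"off",a[0][0]-.08,(a[0]+a[1])[1]/2)
print(delta(o,[.4987,.0142,np.radians(-.84)],.0797+.0097))
```

```text
[0.4984 0.0147 0.1674] [179.9883   0.0947  -0.5825] 0.712002823220033 [ 0.0001 -0.9508 -0.3098  0.0801]
43 [array([0.0913, 0.0145, 0.0263]), array([ 0.0913, -0.0209,  0.0263])] off 0.011298671440851768 -0.003211890589238861
(array([0.0041, 0.0044, 0.7803]), np.float64(0.0021462155419712304))
```

arm_command(
  rows=[
    [[0.6,0.004,0.004,0.15,0.002],[0.6,0.004,0.004,0.35,0.002],[0.6,0.004,0.004,0.55,0.002],[0.6,0.004,0.004,0.7,0.002],[0.6,0.004,0.004,0.76,0.002],[0.6,0.004,0.004,0.76,0.002],[0.6,0.004,0.004,0.76,0.002]],
  ],
)

```text
time_s: 21.2
position: [0.4998, 0.0142, 0.0928]
orientation: [-180.0, -0.0, -1.0]
wrist_force: [0.6, -0.5, -3.0]
finger_gap: 0.712
grip_force: 55.9
```

Run:
```python
from h import *
o,im,c=look("w8");print(o["position"],o["orientation"],o["wrist_force"])
s=env.get_image("scene");t=env.get_image("top")
q=cv2.resize(s[140:260,190:320],None,fx=3,fy=3,interpolation=cv2.INTER_CUBIC)
out=np.zeros((384,800,3),np.uint8);out[:,:400]=im[:,54:454];out[:360,400:790]=q;cv2.imwrite("pics/c8.png",out)
```

```text
[0.4998 0.0142 0.0928] [-179.9929   -0.0323   -1.0272] [ 0.6278 -0.5376 -2.9978]
```

View pics/c8.png

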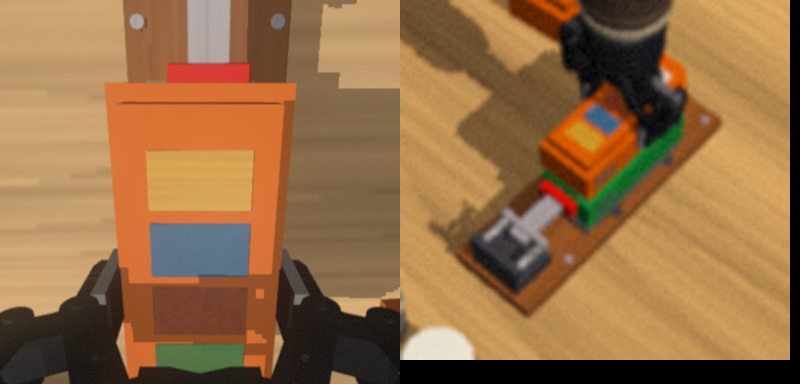

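The orange tray is held straight above the green one, with its square end at row 83 lined up just behind the stop. I shift it 1 mm back and lower, feeling for contact.

arm_command(
  rows=[
    [[0.6,-0.01,0,0.02,-0.001],[0.6,-0.01,0,0.04,-0.001],[0.6,-0.01,0,0.06,-0.001],[0.6,-0.01,0,0.07,-0.001],[0.6,-0.01,0,0.07,-0.001]],
  ],
)

```text
time_s: 21.85
position: [0.4983, 0.0142, 0.0851]
orientation: [180.0, 0.0, -0.9]
wrist_force: [-0.7, -0.3, -3.0]
finger_gap: 0.714
grip_force: 55.9
```

arm_command(
  rows=[
    [[0.6,0,0,0.01,0],[0.6,0,0,0.02,0],[0.6,0,0,0.02,0]],
  ],
)

```text
time_s: 22.15
position: [0.4983, 0.0142, 0.0831]
orientation: [180.0, 0.0, -1.0]
wrist_force: [-0.4, 0.2, -3.5]
finger_gap: 0.718
grip_force: 55.9
```

arm_command(
  rows=[
    [[0.6,0,0,0.01,0],[0.6,0,0,0.02,0],[0.6,0,0,0.02,0]],
  ],
)

```text
time_s: 22.45
position: [0.4983, 0.0142, 0.0812]
orientation: [180.0, 0.0, -1.0]
wrist_force: [1.5, -0.2, -3.5]
finger_gap: 0.714
grip_force: 55.9
```

It is entering freely, with 5.5 mm left to go.

arm_command(
  rows=[
    [[0.6,0,0,0.01,0],[0.6,0,0,0.02,0],[0.6,0,0,0.03,0],[0.6,0,0,0.04,0],[0.6,0,0,0.04,0]],
  ],
)

```text
time_s: 22.95
position: [0.4983, 0.0142, 0.0771]
orientation: [180.0, 0.0, -1.0]
wrist_force: [-0.6, -0.2, -4.2]
finger_gap: 0.718
grip_force: 55.9
```

arm_command(
  rows=[
    [[0.6,0,0,0.01,0],[0.6,0,0,0.015,0],[0.6,0,0,0.015,0],[0.6,0,0,0.015,0]],
  ],
)

```text
time_s: 23.35
position: [0.4984, 0.0142, 0.0758]
orientation: [180.0, -0.0, -1.0]
wrist_force: [0.3, 0.2, -3.1]
finger_gap: 0.714
grip_force: 55.9
```

arm_command(
  rows=[
    [[0.6,0,0,0.01,0],[0.6,0,0,0.01,0],[0.6,0,0,0.01,0]],
  ],
)

```text
time_s: 23.65
position: [0.4985, 0.0142, 0.0756]
orientation: [180.0, -0.0, -1.0]
wrist_force: [-4.0, 0.0, 6.7]
finger_gap: 0.714
grip_force: 57.1
```

Contact came at TCP z 0.0757, exactly home height. I release and retreat straight up.

arm_command(
  rows=[
    [[0.8,0,0,0,0],[1,0,0,0,0],[1,0,0,0,0],[1,0,0,0,0],[1,0,0,0,0]],
  ],
)

```text
time_s: 24.15
position: [0.4985, 0.0142, 0.0747]
orientation: [-180.0, -0.0, -1.0]
wrist_force: [0.1, -1.7, 0.8]
finger_gap: 1.001
grip_force: 0.0
```

arm_command(
  rows=[
    [[1,0,0,-0.2,0],[1,0,0,-0.45,0],[1,0,0,-0.7,0],[1,0,0,-1,0],[1,0,0,-1,0],[1,0,0,-1,0]],
  ],
)

```text
time_s: 24.75
position: [0.4987, 0.0142, 0.1753]
orientation: [180.0, -0.1, -1.0]
wrist_force: [-0.2, 0.9, -0.5]
finger_gap: 0.999
grip_force: 0.0
```

arm_command(
  rows=[
    [[1,-0.2,0,-0.1,0],[1,-0.4,0,-0.1,0],[1,-0.6,0,-0.1,0],[1,-0.6,0,-0.1,0],[1,-0.6,0,-0.1,0]],
  ],
)

```text
time_s: 25.25
position: [0.4382, 0.0151, 0.1842]
orientation: [180.0, 0.0, -1.0]
wrist_force: [-0.4, 0.2, 0.5]
finger_gap: 0.999
grip_force: 0.0
```

Run:
```python
from h import *
o,im,c=look("w9");print(o["position"],o["orientation"],o["wrist_force"],o["finger_gap"])
M=gmask(im,ORANGE,proj(np.array([[.4972,.0135,.1]]),c)[0])
for z in(.066,.072,.077):
    p,e=fit(TRAY,[.4972,.0135,-.0146],[(M,c)],z=z);print(z,p,np.degrees(p[2]),e)
s=env.get_image("scene")
q=cv2.resize(s[140:260,190:320],None,fx=3,fy=3,interpolation=cv2.INTER_CUBIC)
out=np.zeros((384,800,3),np.uint8);out[:,:400]=im[:,54:454];out[:360,400:790]=q;cv2.imwrite("pics/c9.png",out)
```

```text
[0.4382 0.0151 0.1842] [179.9895   0.0367  -0.9529] [-0.3598  0.2032  0.5356] 0.9989980549141463
0.066 [ 0.4986  0.0135 -0.0177] -1.0165281998866074 0.024199723338383505
0.072 [ 0.5013  0.0131 -0.0221] -1.2673072086496713 0.023186351360252946
0.077 [ 0.5036  0.0126 -0.0279] -1.5982354169690312 0.03706071185473069
```

View pics/c9.png

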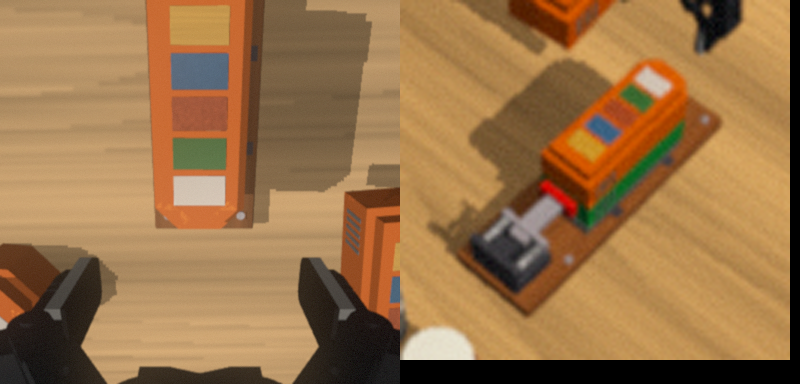

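The scene half shows both trays stacked squarely and level against the pushed-back stop, cut corners over cut corners. The robot is clear of everything, so I hand in.

```bash
python3 -c "
from plant import env
print(env.close_job())"
```

```text
the job is handed in; nothing more can be done
None
```

The job is handed in: the green tray is home on the nest with the red stop pushed back, and the orange tray is home on the green one, cut corners over cut corners; contact heights and the last pictures agreed, no verdict was returned.

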